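# Index the tasting carousel with its pin

### The job

Turn the round tasting carousel so that the steel tin on it faces the robot, and lock it there: take the index pin out of its wooden block, put it into the rim hole beside the tin, push the rim round with it, and feel under light pressure for the hidden socket below the rim, until the pin is fully home with its head resting on the rim; then let go. Be gentle: never press or push the pin against the sprung ring below the rim with more than about 30 N, nor push it against the turntable with more than 60 N; the tin and jars must stay standing in their places, and everything else on the bench is left alone.

Things in the scene. Friction and masses are not known exactly. Their poses are not given: they have to be found in the camera images.
- stand: fixed round foot of the carousel, twelve-sided, 190 mm from axis to flats. Origin on the bench on the turning axis; x, y along the world's; its front is -x, towards the robot
- ring_top (a point): on the axis, level with the top (24 mm) of the flat metal ring that runs under the rim. The ring has ONE round socket, 20 mm wide, 1.5 mm chamfer, open down to the bench, 165 mm from the axis, hidden by the turntable: somewhere within 0.2 rad (33 mm along the rim) either side of straight to the front, not measured. Elsewhere a pin rides on it; it sits on rubber and sinks 1 mm per 4 N
- turntable: twelve-sided turntable, 190 mm flat to axis: white disc of 140 mm radius, top 42 mm above the bench, in a metal rim with six holes 60 degrees apart. Turns about the stand's axis either way without stops; stiff: about 3 N at the rim turns it, and it stays where left. Origin on the axis at the underside, 26 mm above the bench; z up. Tin and jars stand 92 mm from the axis, one inward of each hole
- rim_hole (a point): mouth of one of the six rim holes, the one towards -x of the turntable's frame, 165 mm from the axis, 40 mm above the bench (not the one beside the tin; the others lie at multiples of 60 degrees about the axis). The rim is 14 mm thick; the holes go through it, 20 mm wide, 2 mm chamfer
- tin_mid (a point): centre (25 mm up) of the plain steel tin: 64 mm across, 50 mm tall, straight ribbed sides, no neck or cap; the only tin on the turntable, inward of its rim hole, at the start 38 to 82 degrees left or right of the front; loose
- jar_a: sauce jar standing on the turntable, glass with a dark cap, 58 mm across, 66 mm tall; loose; origin under its centre, z up
- jar_b: sauce jar standing on the turntable, glass with a dark cap, 58 mm across, 66 mm tall; loose; origin under its centre, z up
- jar_c: sauce jar standing on the turntable, glass with a dark cap, 58 mm across, 66 mm tall; loose; origin under its centre, z up
- jar_d: sauce jar standing on the turntable, glass with a dark cap, 58 mm across, 66 mm tall; loose; origin under its centre, z up
- jar_e: sauce jar standing on the turntable, glass with a dark cap, 58 mm across, 66 mm tall; loose; origin under its centre, z up
- pin_grip (a point): where to hold the loose index pin (about 0.13 kg): centre of its black round head, 28 mm across, 45 mm tall; 21 mm below the head's top, 24 mm above its lower face, 60 mm above the tip. With the pin in a rim hole and its tip on the flat ring this point is 84 mm above the bench; fully home (head on rim) it is 64 mm above the bench
- index_pin: the index pin; origin at the lower end of its steel shank, z along the pin, up. Shank 16 mm across, 36 mm long below the head, tapering to 9 mm over the last 5 mm; it fits loosely in the holes
- pin_block: fixed wooden block, 70 x 70 x 45 mm tall, with a vertical 19 mm hole through its middle in which the pin stands at the start, head on top; origin under its centre
- lid_tray: fixed grey tray of jar lids, 110 x 110 x 35 mm, bystander; origin under its centre
- cup: travel cup, 78 mm across, 136 mm tall, bystander; origin under its centre
- label_roll: roll of labels, 90 mm across, 50 mm tall, bystander; origin under its centre
There are look-alikes about, which are no part of the job. There is more than one size of the index_pin; the job needs the smallest.

How it is judged:
By the outcome, as a careful person would: the job done as asked, in the order asked, and still so for the second after the job is handed in, with the robot touching nothing.
It also fails if it takes over 67 s, if anything falls off the work surface, if the arm or the gripper's body presses on something with over 40 N, if the wrist force passes 120 N, or if a joint passes its speed limit or range.

### The arm

A 6-joint arm with a two-finger parallel gripper is mounted at the origin on the work surface. World frame = base frame: x ahead of the robot, y to its left, z up, the work surface at z = 0. Lengths are in m, angles in degrees, forces in N, time in s.
With the tool pointing down it reaches from about 0.4 to 0.825 m from the base axis. Payload 7 kg.
Tool frame: the origin (TCP) lies midway between the tips of the shut fingers; the grasp point (between the pads) lies 19 mm behind it; z points along the fingers, y is the direction in which the jaws open and shut (so a half turn about z gives the same grasp; the last joint's range is limited). The gripper opens to 85 mm and grips with 20 to 120 N. Pads are 22 mm wide; open, the fingers measure 114 mm over their backs; the gripper's body (76 mm by 85 mm) begins 54 mm behind the grasp point. The pads swing forward as they close: fully open they stand 13 mm farther back than shut.
Start: joints at [83.543, 20.546, 0.682, 0, -70.136, -16.507], TCP at [0.263, 0.621, 0.231] pointing down, gripper open.
Joint ranges: [-176.03, 176.03], [-82.01, 121.73], [-58.28, 71.71], [-173.87, 95.51], [-174.79, -0.11], [-173.66, 173.66]. Speed limits (degrees/s): [136.94, 136.94, 172.46, 180, 180, 180].

### API

Orientations are given as a 3x3 rotation matrix whose columns are the frame's x, y, z axes.
In Python, from station import read_state, optics, bot gives the robot as it stands.
- The arm moves only by the tool arm_command, never from a script. Its argument "rows" is text: rows parted by semicolons, each of 7 numbers parted by spaces: the shift along the world's x, y, z in cm, then the turn, a rotation vector about the world's x, y, z in rad, then the closure in counts, from 0 (fully open) to 255 (shut). In form: x y z rx ry rz fingers; .... A call has 1 to 8 rows; each row shifts and turns the pose as measured when the row begins; what a row does not reach is not made up. A row lasts 1/12 s, in which the tool goes at most 41.7 mm and 7.16 degrees, less where a joint would pass 70% of its speed; a pose out of reach is approached as far as the arm can. A call is refused whole if a number of a shift passes 4.17 or a number of a turn 0.125, either way. A call with a gripper value outside its range is refused whole. The fingers move at their own pace and stop on an object; the grip force is fixed at half the most. Time passes only in rows, so rows that do not move let the fingers close. It gives the time, the measured TCP pose, the force and the opening at its end, in the units of the state.
- read_state(): the state, without advancing time (a new reading comes with each control period).
- optics.get_image(name): name is "scene" or "top"; returns the picture (420x560x3 uint8, red, green, blue); there is no depth.
- optics.camera_info(name): a dict with "mtx" (3x3 intrinsics, pixels), "position" and "rotation" of the camera in the world. Camera axes: x right, y down, z forward; pixel columns grow to the right and rows downward; lengths in m; the calibration is good to about 2 mm. A picture is of the moment at which its call begins. camera_info takes no time and is no camera call.
- bot.close_job(): hands the job in, once; it reports no verdict.
The state is a dict: "clock": time; "joint_positions": joint angles; "joint_vel": joint speeds; "joint_efforts": joint torques, N m; "ee_pos": TCP position; "ee_rot": TCP orientation; "wrist_force": force on the tool from outside, world axes, zero at the start; "torque": the same for the moment, N m; "opening": finger opening in m.
Only numpy, scipy, OpenCV 4.12 (cv2) and the standard library are available. Lean on these libraries where they do the work, as an engineer would, in place of code of your own. Each camera call takes 0.05 s, during which the arm holds its last target. There are 200 camera calls.

## Working session

There is one attempt and no reset: what is moved stays moved. The work goes in short steps, Python scripts to look and compute and a tool call to move; the robot and the scene stay as the last step left them, time stands still between calls to the robot, and variables do not carry over. Pictures are saved under pics/ and viewed, about 8 in all and at most 12, crops included, and the job is handed in when it is done.

Besides the shell and the picture viewer there is one more tool, called as name(argument=value, ...) on one line, values as JSON. arm_command: Moves the arm, as the interface text tells. Its arguments: {"type":"object","properties":{"rows":{"type":"string"}},"required":["rows"]}

```bash
mkdir -p pics; ls
python3 - <<'E'
from station import read_state, optics, bot
import cv2, numpy as np
for n in("scene","top"):
    im=optics.get_image(n); cv2.imwrite(f"pics/{n}0.png",im[:,:,::-1])
    c=optics.camera_info(n); print(n,c)
print(read_state())
E
```

```text
pics
scene {'mtx': array([[512.12524051,   0.        , 274.47999215],
       [  0.        , 512.12524051, 211.96821263],
       [  0.        ,   0.        ,   1.        ]]), 'position': array([1.35624987, 0.77817529, 0.85388667]), 'rotation': array([[-0.70821468,  0.3926445 , -0.58673867],
       [ 0.70571731,  0.41711886, -0.57269096],
       [ 0.01987581, -0.81965978, -0.57250572]])}
top {'mtx': array([[540.92127346,   0.        , 281.33819469],
       [  0.        , 540.92127346, 208.74301765],
       [  0.        ,   0.        ,   1.        ]]), 'position': array([0.30441581, 0.00940207, 1.59055442]), 'rotation': array([[-0.01681548, -0.98587215,  0.16665336],
       [-0.99974248,  0.01403809, -0.01782976],
       [ 0.01523837, -0.16691026, -0.98585433]])}
{'clock': 0.1, 'joint_positions': array([ 8.35409468e+01,  2.05870523e+01,  6.39879264e-01, -1.82503643e-02,
       -7.01353912e+01, -1.65070813e+01]), 'joint_vel': array([ 0.08547715, -0.04428409,  0.13624989,  0.0210593 , -0.00594446,
        0.10885671]), 'joint_efforts': array([-1.41979683e-03, -5.84763801e+01,  2.94110727e+01,  6.95442751e+00,
       -3.17524020e-03,  1.63799214e-07]), 'ee_pos': array([0.26322853, 0.62110045, 0.2304654 ]), 'ee_rot': array([[ 9.20693346e-01, -3.90286498e-01, -4.59777012e-04],
       [-3.90286750e-01, -9.20692293e-01, -1.39815377e-03],
       [ 1.22367387e-04,  1.46671575e-03, -9.99998917e-01]]), 'wrist_force': array([-1.00483916,  0.34971561,  0.2039298 ]), 'torque': array([-0.00181759,  0.02355597, -0.02960721]), 'opening': 0.08561458430936231}
```

View pics/scene0.png

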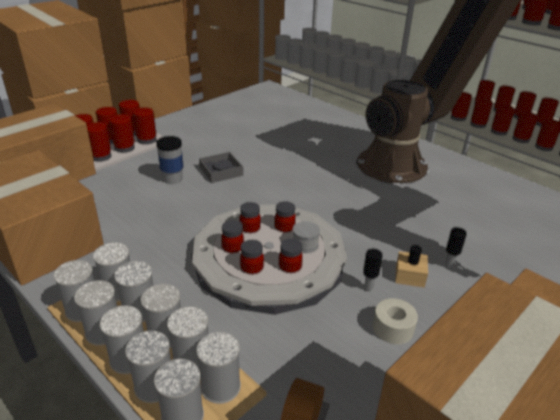

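View pics/top0.png

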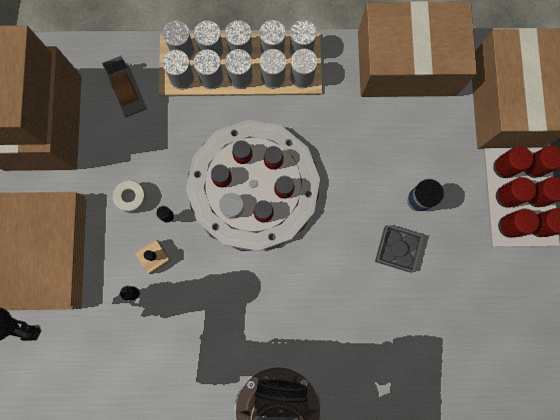

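The top view shows the turntable centred near (253,185), with the tin at (232,205) and its rim hole near (215,227). The other holes are near (234,133), (292,143), (308,194), (271,237) and (197,175). The job pin is in the block near (150,254). The larger look-alike pins stand at (165,214) and (129,293).

```bash
cat > h.py <<'E'
from station import read_state, optics, bot
import cv2, numpy as np
def ray(n,u,v,z):
    c=optics.camera_info(n); d=c["rotation"]@np.linalg.solve(c["mtx"],[u,v,1.]); p=c["position"]
    return p+d*(z-p[2])/d[2]
def proj(n,P):
    c=optics.camera_info(n); q=c["mtx"]@(c["rotation"].T@(np.asarray(P,float)-c["position"])); return q[:2]/q[2]
def dark(im,u,v,r,off=0):
    # darkness-weighted centroid about u,v
    g=cv2.cvtColor(im,cv2.COLOR_RGB2GRAY).astype(float); yy,xx=np.mgrid[:g.shape[0],:g.shape[1]]
    for _ in range(3):
        m=np.hypot(xx-u,yy-v)<r; w=np.clip(np.median(g[m])-25-g,0,None)*m
        if w.sum()==0: return None
        u,v=(xx*w).sum()/w.sum(),(yy*w).sum()/w.sum()
    return u,v
def fit(P,R=.165):
    from scipy.optimize import least_squares
    P=np.array(P)[:,:2]; c=P.mean(0)
    a=np.arctan2(*(P-c).T[::-1]); k=np.round((a-a[0])/(np.pi/3))
    f=lambda q:(q[:2]+R*np.c_[np.cos(q[2]+k*np.pi/3),np.sin(q[2]+k*np.pi/3)]-P).ravel()
    s=least_squares(f,[*c,a[0]]); return s.x,s.fun.reshape(-1,2)
E
python3 - <<'E'
from h import *
im=cv2.imread("pics/top0.png")[:,:,::-1]
H=[]
for u,v in[(215,227),(234,133),(292,143),(308,194),(271,237),(197,175)]:
    q=dark(im,u,v,6); print(q)
    if q: H.append(ray("top",*q,.038))
x,r=fit(H); print("c,ang",x[:2],np.degrees(x[2]),"\n",r*1e3)
print("tin",ray("top",232,203,.092))
for u,v,z in[(150,256,.09)]: print("pin",ray("top",u,v,z))
c=im[190:310,100:280]; c=cv2.resize(c,None,fx=4,fy=4,interpolation=2); cv2.imwrite("pics/c1.png",c[:,:,::-1])
s=cv2.imread("pics/scene0.png"); cv2.imwrite("pics/c2.png",cv2.resize(s[200:350,320:500],None,fx=4,fy=4,interpolation=2))
E
```

```text
(np.float64(214.8566176470588), np.float64(226.3764705882353))
(np.float64(233.7476388364186), np.float64(132.67812618058178))
(np.float64(288.2739393939394), np.float64(142.3208080808081))
(np.float64(307.64452423698384), np.float64(193.524236983842))
(np.float64(271.1128491620112), np.float64(236.4167597765363))
(np.float64(196.92054842678854), np.float64(173.95447354543856))
c,ang [0.64244444 0.06567498] 138.94161254764893 
 [[ 0.10280217 -0.27257145]
 [-0.10644559  0.03674874]
 [-0.02103265 -0.02973747]
 [-0.15535159  0.18944837]
 [ 0.07122422 -0.0762877 ]
 [ 0.10880345  0.15239951]]
tin [0.57608568 0.12072724 0.092     ]
pin [0.43084969 0.34733783 0.09      ]
```

View pics/c1.png

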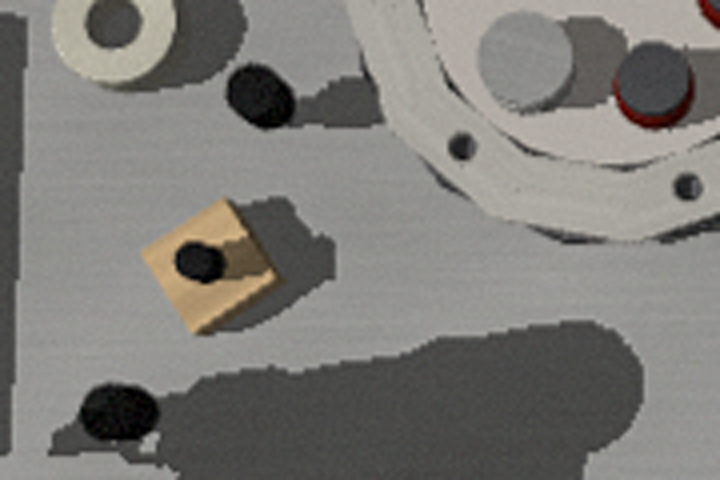

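View pics/c2.png

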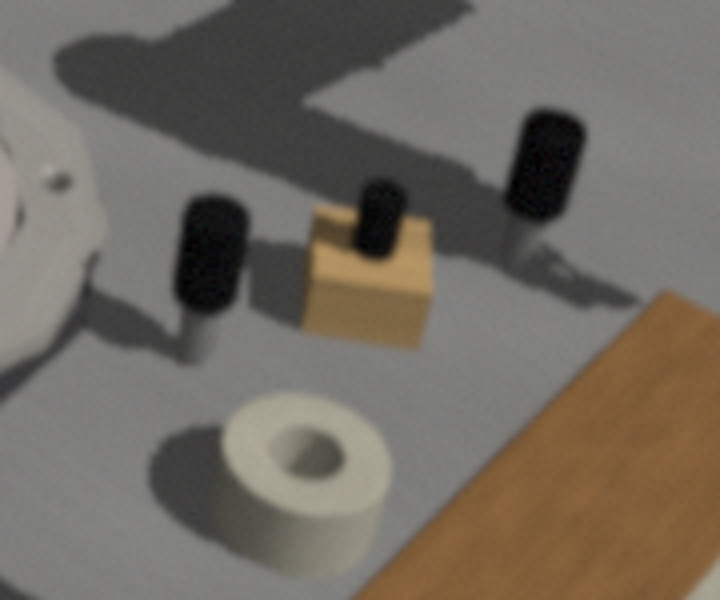

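The crops confirm it. The small pin is in the block, with its head at about (199,262) in the top crop. The larger pins stand to either side, roughly in line with world x, so jaws along about y, as the tool already stands, will clear them. The hole fit residuals are about 0.2 mm.

Run:
```python
from h import *
from scipy.optimize import least_squares
T=cv2.imread("pics/top0.png"); S=cv2.imread("pics/scene0.png")
def blob(im,u,v,r):
    m=(im.max(2)<42).astype(np.uint8); n,l,st,c=cv2.connectedComponentsWithStats(m)
    k=[i for i in range(1,n) if np.hypot(*(c[i]-[u,v]))<r]; k=max(k,key=lambda i:st[i,4]); return c[k],st[k]
def tri(a,b):
    f=lambda P:np.r_[proj("top",P)-a,proj("scene",P)-b]
    s=least_squares(f,[.45,.3,.08]); return s.x,s.fun
for nm,a,b in[("pin",(149.7,255.5),(414.5,254.5)),("big1",(165,214),(373,263.5)),("big2",(129.5,293),(456.5,241))]:
    A,sa=blob(T,*a,8);B,sb=blob(S,*b,8); print(nm,A,sa,B,sb,*tri(A,B))
# block top centre from wood mask
print("boxcorners",ray("top",83,195,.2),ray("top",77,308,.2))
print(ray("scene",386,395,.0),proj("scene",[.263,.621,.231]))
```

```text
pin [149.65555556 255.27777778] [144 251  12  10  90] [414.33701657 253.66298343] [408 245  14  19 181] [0.43440667 0.35200239 0.0730406 ] [ 0.05877947 -0.03489095  0.05848865  0.0018255 ]
big1 [164.796875 214.0625  ] [157 206  17  16 192] [372.23037975 263.27848101] [364 250  18  28 395] [0.54876188 0.30972982 0.08408979] [ 0.09978666 -0.06635712  0.09799863  0.00668455]
big2 [129.29032258 292.99539171] [120 286  20  14 217] [455.45013477 241.25876011] [446 228  20  27 371] [0.33127247 0.40209148 0.08374888] [ 0.30870169 -0.1625963   0.3094283  -0.00179809]
boxcorners [0.58312756 0.50013334 0.2       ] [0.29367187 0.50238769 0.2       ]
[ 7.60666708e-01  5.10505443e-01 -1.11022302e-16] [580.86617382 219.37463418]
```

arm_command(rows="0 -4 0 0 0 0 0;0 -4 0 0 0 0 0;0 -4 0 0 0 0 0;0 -4 0 0 0 0 0;4 -2.7 0 0 0 0 0;4 -2.7 0 0 0 0 0;4 -2.7 0 0 0 0 0;4 -2.7 0 0 0 0 0")

```text
clock: 0.77
ee_pos: [0.3964, 0.3611, 0.2239]
ee_rot: [[0.925, -0.38, -0.003], [-0.38, -0.925, -0.009], [0.001, 0.01, -1.0]]
wrist_force: [0.5, 1.4, 0.4]
opening: 0.0853
```

arm_command(rows="2.5 -0.6 0 0 0 0 0;0.8 -0.2 0 0 0 0 0;0 0 -2.5 0 0 0 0;0 0 -3 0 0 0 0;0 0 -3 0 0 0 0;0 0 -1 0 0 0 0;0 0 0 0 0 0 0")

```text
clock: 1.35
ee_pos: [0.4364, 0.3459, 0.1257]
ee_rot: [[0.921, -0.389, -0.002], [-0.389, -0.921, -0.008], [0.001, 0.008, -1.0]]
wrist_force: [-0.2, -0.7, -0.1]
opening: 0.0855
```

Run:
```python
from h import *
s=optics.get_image("scene");t=optics.get_image("top")
a=cv2.resize(s[170:320,350:500],None,fx=2.6,fy=2.6);b=cv2.resize(t[180:330,75:225],None,fx=2.6,fy=2.6)
cv2.imwrite("pics/g1.png",np.hstack([a,b])[:,:,::-1]); r=read_state(); print(r["ee_pos"],r["ee_rot"],r["clock"])
```

```text
[0.43709    0.34682496 0.12786192] [[ 9.21437836e-01 -3.88525788e-01 -1.60904207e-04]
 [-3.88519364e-01 -9.21420057e-01 -6.14673886e-03]
 [ 2.23990619e-03  5.72635216e-03 -9.99981096e-01]] 1.45
```

View pics/g1.png

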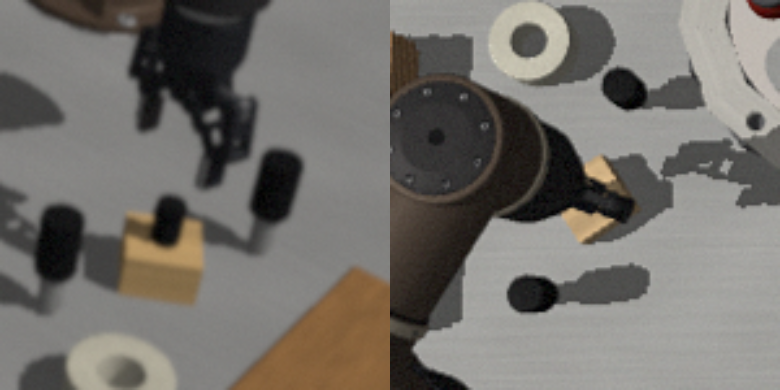

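The jaws straddle the pin's head without touching the larger pins. I'm descending and closing.

arm_command(rows="-0.35 0.45 -2.5 0 0 0 0;0 0 -2.5 0 0 0 0;0 0 -2 0 0 0 0;0 0 -0.5 0 0 0 0;0 0 0 0 0 0 0")

```text
clock: 1.87
ee_pos: [0.4364, 0.3574, 0.0588]
ee_rot: [[0.923, -0.386, 0.009], [-0.386, -0.923, 0.005], [0.006, -0.008, -1.0]]
wrist_force: [-0.4, 1.0, 1.3]
opening: 0.0856
```

arm_command(rows="-0.3 -0.6 -0.4 0 0 0 0;0 0 0 0 0 0 0;0 0 0 0 0 0 0")

```text
clock: 2.12
ee_pos: [0.4344, 0.353, 0.0583]
ee_rot: [[0.923, -0.384, 0.012], [-0.385, -0.923, 0.009], [0.007, -0.013, -1.0]]
wrist_force: [0.4, -0.4, 1.3]
opening: 0.0855
```

arm_command(rows="0 -0.15 -0.5 -0.009 0.012 0 0;0 0 0 0 0 0 150;0 0 0 0 0 0 255;0 0 0 0 0 0 255;0 0 0 0 0 0 255;0 0 0 0 0 0 255;0 0 0 0 0 0 255;0 0 0 0 0 0 255")

```text
clock: 2.78
ee_pos: [0.4359, 0.353, 0.0565]
ee_rot: [[0.923, -0.384, 0.002], [-0.384, -0.923, 0.004], [0.0, -0.004, -1.0]]
wrist_force: [-0.3, 0.5, 0.7]
opening: 0.0266
```

arm_command(rows="0 0 1 0 0 0 255;0 0 2 0 0 0 255;0 0 2.5 0 0 0 255;0 0 3 0 0 0 255;0 0 1 0 0 0 255;0 0 0 0 0 0 255")

```text
clock: 3.28
ee_pos: [0.4346, 0.351, 0.1561]
ee_rot: [[0.923, -0.385, -0.001], [-0.385, -0.923, -0.001], [-0.0, 0.001, -1.0]]
wrist_force: [0.2, 0.3, -1.6]
opening: 0.0267
```

arm_command(rows="1.5 -3.2 0 0 0 0 255;1.6 -3.4 0 0 0 0 255;1.6 -3.4 0 0 0 0 255;1.6 -3.4 -1 0 0 0 255;1.2 -2.6 -1 0 0 0 255;0 0 -1 0 0 0 255;0 0 0 0 0 0 255;0 0 0 0 0 0 255")

```text
clock: 3.95
ee_pos: [0.5095, 0.1848, 0.1247]
ee_rot: [[0.924, -0.382, -0.001], [-0.382, -0.924, 0.002], [-0.002, -0.001, -1.0]]
wrist_force: [-0.3, 0.3, -0.7]
opening: 0.0267
```

arm_command(rows="0.8 -1.0 0 0 0 0 255;0 0 0 0 0 0 255;0 0 0 0 0 0 255")

```text
clock: 4.2
ee_pos: [0.5168, 0.1764, 0.1248]
ee_rot: [[0.925, -0.38, -0.002], [-0.38, -0.925, 0.001], [-0.003, -0.0, -1.0]]
wrist_force: [-0.5, 0.5, -0.8]
opening: 0.0268
```

Run:
```python
from h import *
s=optics.get_image("scene");t=optics.get_image("top")
r=read_state();p=r["ee_pos"]; print(p,r["clock"])
cv2.imwrite("pics/s2.png",s[:,:,::-1]);cv2.imwrite("pics/t2.png",t[:,:,::-1])
u,v=proj("scene",p-[0,0,.04]).astype(int); print(u,v, proj("scene",p-[0,0,.0475]), proj("scene",[.518,.174,.04]))
a=cv2.resize(s[v-50:v+30,u-40:u+40],None,fx=7,fy=7,interpolation=2)
cv2.imwrite("pics/g2.png",a[:,:,::-1]); print(u-40,v-50)
```

```text
[0.51676662 0.1766113  0.1248785 ] 4.3
336 231 [336.24341143 234.31748968] [333.83432813 245.73416761]
296 181
```

View pics/g2.png

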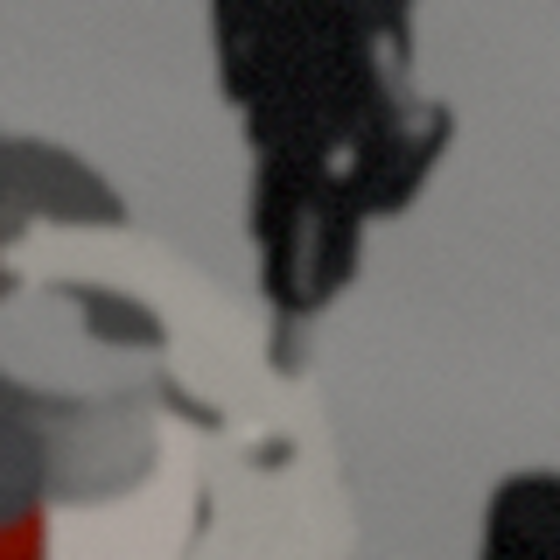

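In the crop the hole is at (268,450) and the pin tip at (290,368). The hole is within 1 px of its prediction. The pin sits about 2 mm towards -x of the TCP axis, and the chamfer will take that up.

arm_command(rows="0.3 -0.3 0 0 0 0 255;0 0 -1.5 0 0 0 255;0 0 -1.0 0 0 0 255;0 0 0 0 0 0 255;0 0 0 0 0 0 255")

```text
clock: 4.72
ee_pos: [0.5201, 0.1762, 0.1005]
ee_rot: [[0.927, -0.375, 0.0], [-0.375, -0.927, 0.003], [-0.001, -0.003, -1.0]]
wrist_force: [-0.1, 0.1, -0.7]
opening: 0.0265
```

arm_command(rows="0 -0.3 0 0 0 0 255;0 0 -0.6 0 0 0 255;0 0 -0.6 0 0 0 255;0 0 -0.4 0 0 0 255;0 0 0 0 0 0 255")

```text
clock: 5.13
ee_pos: [0.5206, 0.1734, 0.0844]
ee_rot: [[0.927, -0.375, 0.002], [-0.375, -0.927, 0.004], [0.0, -0.004, -1.0]]
wrist_force: [0.2, -0.3, -1.5]
opening: 0.0266
```

arm_command(rows="0 0 -0.3 0 0 0 255;0 0 -0.2 0 0 0 255;0 0 -0.2 0 0 0 255;0 0 0 0 0 0 255")

```text
clock: 5.47
ee_pos: [0.5202, 0.1727, 0.0765]
ee_rot: [[0.927, -0.375, 0.001], [-0.375, -0.927, 0.002], [-0.0, -0.003, -1.0]]
wrist_force: [-0.3, 0.6, -1.3]
opening: 0.0266
```

arm_command(rows="0 0 -0.2 0 0 0 255;0 0 -0.15 0 0 0 255;0 0 -0.1 0 0 0 255;0 0 0 0 0 0 255")

```text
clock: 5.8
ee_pos: [0.5203, 0.1728, 0.0715]
ee_rot: [[0.927, -0.375, 0.001], [-0.375, -0.927, 0.003], [-0.0, -0.003, -1.0]]
wrist_force: [0.6, 1.0, -1.9]
opening: 0.0264
```

arm_command(rows="0 0 -0.15 0 0 0 255;0 0 -0.1 0 0 0 255;0 0 0 0 0 0 255")

```text
clock: 6.05
ee_pos: [0.5204, 0.1728, 0.0697]
ee_rot: [[0.927, -0.375, 0.001], [-0.375, -0.927, 0.002], [0.0, -0.003, -1.0]]
wrist_force: [-1.6, -0.3, 3.0]
opening: 0.0267
```

Contact with the ring comes at a TCP z of about 0.0708, as predicted. I'll raise 3 mm and start pushing the rim round.

arm_command(rows="0 0 0.4 0 0 0 255;-0.3 -0.35 0 0 0 0 255;-0.5 -0.65 0 0 0 0 255;-0.5 -0.7 0 0 0 0 255;-0.48 -0.72 0 0 0 0 255;-0.45 -0.75 0 0 0 0 255")

```text
clock: 6.55
ee_pos: [0.5, 0.1431, 0.0748]
ee_rot: [[0.928, -0.373, 0.009], [-0.373, -0.928, 0.009], [0.005, -0.011, -1.0]]
wrist_force: [0.4, 1.9, -1.6]
opening: 0.0265
```

arm_command(rows="-0.4 -0.78 0 0 0 0 255;-0.35 -0.78 0 0 0 0 255;-0.32 -0.8 0 0 0 0 255;-0.25 -0.7 0 0 0 0 255;0 0 0 0 0 0 255")

```text
clock: 6.97
ee_pos: [0.4833, 0.1069, 0.0751]
ee_rot: [[0.927, -0.374, 0.008], [-0.374, -0.927, 0.009], [0.004, -0.011, -1.0]]
wrist_force: [0.0, 0.1, -1.4]
opening: 0.0265
```

Run:
```python
from h import *
s=optics.get_image("scene");t=optics.get_image("top")
r=read_state();p=r["ee_pos"]; print(p,r["clock"],r["wrist_force"],r["ee_rot"][:,2])
a=cv2.resize(s[190:310,180:360],None,fx=2.2,fy=2.2,interpolation=2);b=cv2.resize(t[110:260,170:350],None,fx=2.2,fy=2.2,interpolation=2)
a=cv2.copyMakeBorder(a,0,b.shape[0]-a.shape[0],0,0,0)
cv2.imwrite("pics/g3.png",np.hstack([a,b])[:,:,::-1])
```

```text
[0.48393214 0.10775045 0.07512462] 7.0667 [ 0.3130829   0.08053727 -1.05438734] [ 0.00823851  0.00861181 -0.99992898]
```

View pics/g3.png

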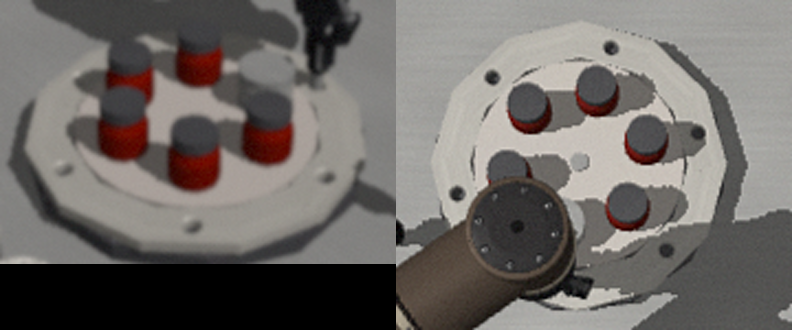

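The table has turned with the pin, and the tin and jars are standing in place. I'll square the tool, lower it to light contact and sweep.

arm_command(rows="0.05 -0.3 0 -0.009 0.008 0 255;0 -0.2 -0.3 0 0 0 255;0 0 -0.15 0 0 0 255;0 0 -0.1 0 0 0 255;0 0 0 0 0 0 255")

```text
clock: 7.48
ee_pos: [0.4848, 0.1029, 0.0692]
ee_rot: [[0.928, -0.373, -0.002], [-0.373, -0.928, -0.002], [-0.001, 0.003, -1.0]]
wrist_force: [-1.6, 1.3, 4.6]
opening: 0.0262
```

arm_command(rows="-0.06 -0.25 0 0 0 0 255;-0.06 -0.25 0 0 0 0 255;-0.05 -0.25 0 0 0 0 255")

```text
clock: 7.73
ee_pos: [0.4842, 0.0984, 0.0694]
ee_rot: [[0.928, -0.373, 0.001], [-0.373, -0.928, 0.002], [0.0, -0.002, -1.0]]
wrist_force: [-2.6, 6.5, 1.2]
opening: 0.0264
```

arm_command(rows="-0.07 -0.3 -0.05 0 0 0 255;-0.06 -0.3 -0.03 0 0 0 255;-0.06 -0.3 0 0 0 0 255")

```text
clock: 7.98
ee_pos: [0.4831, 0.0927, 0.0695]
ee_rot: [[0.928, -0.372, 0.004], [-0.373, -0.928, 0.007], [0.001, -0.008, -1.0]]
wrist_force: [-2.8, 6.2, 1.9]
opening: 0.0263
```

arm_command(rows="-0.05 -0.3 -0.1 0 0 0 255;-0.05 -0.3 -0.05 0 0 0 255;-0.04 -0.3 -0.05 0 0 0 255")

```text
clock: 8.23
ee_pos: [0.4824, 0.087, 0.0689]
ee_rot: [[0.928, -0.372, 0.007], [-0.372, -0.928, 0.013], [0.001, -0.014, -1.0]]
wrist_force: [-5.7, 8.2, 9.2]
opening: 0.0266
```

arm_command(rows="-0.04 -0.3 0 -0.007 0.004 0 255;-0.03 -0.3 0 -0.007 0.003 0 255;-0.03 -0.3 0 0 0 0 255")

```text
clock: 8.48
ee_pos: [0.4814, 0.0806, 0.0695]
ee_rot: [[0.928, -0.372, 0.001], [-0.372, -0.928, 0.003], [-0.0, -0.003, -1.0]]
wrist_force: [-3.9, 7.3, 2.4]
opening: 0.0266
```

arm_command(rows="-0.02 -0.3 -0.08 -0.003 0 0 255;-0.02 -0.3 -0.04 -0.002 0 0 255;-0.02 -0.3 -0.03 0 0 0 255")

```text
clock: 8.73
ee_pos: [0.481, 0.0743, 0.0691]
ee_rot: [[0.929, -0.371, 0.003], [-0.371, -0.929, 0.002], [0.002, -0.003, -1.0]]
wrist_force: [-5.5, 7.2, 6.0]
opening: 0.0267
```

arm_command(rows="-0.08 -0.3 -0.04 0 0 0 255;-0.03 -0.3 -0.03 -0.003 0.002 0 255;0 -0.3 -0.03 0 0 0 255")

```text
clock: 8.98
ee_pos: [0.4807, 0.0682, 0.0691]
ee_rot: [[0.929, -0.37, 0.004], [-0.37, -0.929, 0.004], [0.002, -0.005, -1.0]]
wrist_force: [-5.0, 7.1, 6.4]
opening: 0.0263
```

arm_command(rows="-0.08 -0.3 -0.04 -0.002 0.002 0 255;0 -0.3 -0.03 -0.003 0.002 0 255;0 -0.3 -0.03 0 0 0 255")

```text
clock: 9.23
ee_pos: [0.4805, 0.0618, 0.0691]
ee_rot: [[0.929, -0.37, 0.002], [-0.37, -0.929, 0.003], [0.001, -0.003, -1.0]]
wrist_force: [-5.4, 6.5, 6.3]
opening: 0.0265
```

arm_command(rows="-0.06 -0.3 -0.03 -0.002 0.002 0 255;0 -0.3 -0.03 -0.001 0 0 255;0.01 -0.3 -0.03 0 0 0 255")

```text
clock: 9.48
ee_pos: [0.4806, 0.0552, 0.0692]
ee_rot: [[0.929, -0.369, 0.002], [-0.369, -0.929, 0.004], [0.001, -0.004, -1.0]]
wrist_force: [-4.1, 4.5, 4.8]
opening: 0.0268
```

arm_command(rows="0 -0.3 -0.06 -0.002 0.002 0 255;0.02 -0.3 -0.04 -0.001 0 0 255;0.02 -0.3 -0.03 0 0 0 255")

```text
clock: 9.73
ee_pos: [0.4804, 0.0465, 0.0675]
ee_rot: [[0.93, -0.369, -0.001], [-0.369, -0.93, 0.001], [-0.001, -0.001, -1.0]]
wrist_force: [-1.2, 5.4, 1.1]
opening: 0.0269
```

z has dropped with little force, so the tip is probably entering the socket. I'll press lightly here.

arm_command(rows="0 0 -0.15 0 0 0 255;0 0 -0.1 0 0 0 255;0 0 0 0 0 0 255")

```text
clock: 9.98
ee_pos: [0.4806, 0.0462, 0.0651]
ee_rot: [[0.929, -0.369, -0.0], [-0.369, -0.929, 0.002], [-0.001, -0.001, -1.0]]
wrist_force: [-4.0, 3.6, 6.0]
opening: 0.027
```

arm_command(rows="0 -0.15 0 0 0 0 255;0 -0.1 0 0 0 0 255;0 0 0 0 0 0 255")

```text
clock: 10.23
ee_pos: [0.4808, 0.0458, 0.0652]
ee_rot: [[0.929, -0.37, 0.001], [-0.37, -0.929, 0.005], [-0.001, -0.005, -1.0]]
wrist_force: [-5.3, 4.9, 6.0]
opening: 0.0265
```

arm_command(rows="-0.15 0 0 -0.003 0 0 255;-0.1 0 0 0 0 0 255;0 0 0 0 0 0 255")

```text
clock: 10.48
ee_pos: [0.4798, 0.0467, 0.0659]
ee_rot: [[0.929, -0.369, 0.004], [-0.369, -0.929, 0.003], [0.002, -0.004, -1.0]]
wrist_force: [-0.8, 1.8, 2.2]
opening: 0.0264
```

arm_command(rows="0 0 -0.15 0 0 0 255;0 0 -0.12 0 0 0 255;0 0 0 0 0 0 255")

```text
clock: 10.73
ee_pos: [0.4801, 0.0466, 0.0636]
ee_rot: [[0.93, -0.369, 0.004], [-0.369, -0.93, 0.003], [0.003, -0.004, -1.0]]
wrist_force: [-3.5, 3.7, 8.7]
opening: 0.0267
```

arm_command(rows="-0.1 0.1 0 0 0 0 255;-0.05 0.05 0 0 0 0 255;0 0 0 0 0 0 255")

```text
clock: 10.98
ee_pos: [0.4787, 0.0478, 0.0631]
ee_rot: [[0.93, -0.369, 0.004], [-0.369, -0.93, 0.002], [0.003, -0.004, -1.0]]
wrist_force: [-0.4, 1.8, -0.2]
opening: 0.0267
```

Moving that way released the force at the same depth, so I'm going on down.

arm_command(rows="0 0 -0.2 0 0 0 255;0 0 -0.15 0 0 0 255;0 0 0 0 0 0 255")

```text
clock: 11.23
ee_pos: [0.4787, 0.0477, 0.0587]
ee_rot: [[0.929, -0.369, 0.004], [-0.369, -0.929, 0.002], [0.003, -0.004, -1.0]]
wrist_force: [0.2, 2.0, 1.1]
opening: 0.0266
```

arm_command(rows="0 0 -0.2 0 0 0 255;0 0 -0.2 0 0 0 255;0 0 0 0 0 0 255")

```text
clock: 11.48
ee_pos: [0.4788, 0.0478, 0.0541]
ee_rot: [[0.929, -0.369, 0.004], [-0.369, -0.929, 0.002], [0.003, -0.004, -1.0]]
wrist_force: [0.7, 2.7, -0.2]
opening: 0.0269
```

arm_command(rows="0 0 -0.15 0 0 0 255;0 0 -0.1 0 0 0 255;0 0 0 0 0 0 255")

```text
clock: 11.73
ee_pos: [0.4788, 0.0478, 0.0514]
ee_rot: [[0.93, -0.369, 0.004], [-0.369, -0.93, 0.002], [0.003, -0.003, -1.0]]
wrist_force: [-3.0, 2.3, 3.8]
opening: 0.0265
```

arm_command(rows="0 0 -0.06 0 0 0 255;0 0 0 0 0 0 255")

```text
clock: 11.9
ee_pos: [0.4788, 0.0478, 0.0515]
ee_rot: [[0.93, -0.368, 0.004], [-0.368, -0.93, 0.002], [0.003, -0.003, -1.0]]
wrist_force: [-1.1, 2.6, -1.0]
opening: 0.0265
```

arm_command(rows="0 0 -0.12 0 0 0 255;0 0 -0.05 0 0 0 255")

```text
clock: 12.07
ee_pos: [0.4789, 0.0478, 0.0514]
ee_rot: [[0.93, -0.368, 0.004], [-0.368, -0.93, 0.002], [0.003, -0.003, -1.0]]
wrist_force: [-3.8, 2.8, 6.3]
opening: 0.0265
```

There is a hard stop at TCP z 0.0514, which matches the head resting on the rim. I'm letting go.

arm_command(rows="0 0 0.03 0 0 0 255;0 0 0 0 0 0 120;0 0 0 0 0 0 60;0 0 0 0 0 0 60;0 0 0 0 0 0 60;0 0 0 0 0 0 60;0 0 0 0 0 0 60")

```text
clock: 12.65
ee_pos: [0.4777, 0.046, 0.0509]
ee_rot: [[0.93, -0.368, 0.002], [-0.368, -0.93, -0.001], [0.002, 0.0, -1.0]]
wrist_force: [0.3, 0.3, 0.3]
opening: 0.0654
```

arm_command(rows="0 0 1 0 0 0 60;0 0 2 0 0 0 60;0 0 3 0 0 0 60;0 0 3.5 0 0 0 60;0 0 3.5 0 0 0 60;0 0 3 0 0 0 60;0 2 2 0 0 0 60;0 0 0 0 0 0 60")

```text
clock: 13.32
ee_pos: [0.4736, 0.0632, 0.237]
ee_rot: [[0.929, -0.37, -0.006], [-0.37, -0.929, -0.005], [-0.003, 0.007, -1.0]]
wrist_force: [1.4, 0.6, -0.0]
opening: 0.0652
```

arm_command(rows="-0.5 3.5 0 0 0 0 60;-1 3.5 0 0 0 0 60;-1 3.5 0 0 0 0 60;-1 3.5 0 0 0 0 60;-1 3.5 0 0 0 0 60;-1 3.5 0 0 0 0 60;0 3 0 0 0 0 60;0 0 0 0 0 0 60")

```text
clock: 13.98
ee_pos: [0.4148, 0.3114, 0.2376]
ee_rot: [[0.927, -0.376, -0.002], [-0.376, -0.927, -0.002], [-0.001, 0.003, -1.0]]
wrist_force: [-0.2, -0.2, 0.6]
opening: 0.0656
```

Run:
```python
from h import *
s=optics.get_image("scene");t=optics.get_image("top")
r=read_state();p=r["ee_pos"]; print(p,r["clock"],r["wrist_force"])
cv2.imwrite("pics/tf.png",t[:,:,::-1]); cv2.imwrite("pics/sf.png",s[:,:,::-1])
a=cv2.resize(s[190:310,180:360],None,fx=2.2,fy=2.2,interpolation=2);b=cv2.resize(t[110:260,170:350],None,fx=2.2,fy=2.2,interpolation=2)
a=cv2.copyMakeBorder(a,0,b.shape[0]-a.shape[0],0,0,0)
cv2.imwrite("pics/g4.png",np.hstack([a,b])[:,:,::-1])
m=(t.max(2)<42).astype(np.uint8); n,l,st,c=cv2.connectedComponentsWithStats(m)
for i in range(1,n):
    if 170<c[i][0]<350 and 110<c[i][1]<270 and st[i,4]>10: print(c[i],st[i,4],ray("top",*c[i],.075),ray("top",*c[i],.038))
```

```text
[0.41452995 0.3078898  0.23740721] 14.0833 [-0.97184098 -0.71210464 -0.95323189]
[253.27272727 154.45454545] 11 [0.72080297 0.06039365 0.075     ] [0.73096844 0.06163853 0.038     ]
[227.66666667 172.06666667] 15 [0.66957055 0.13426642 0.075     ] [0.67848526 0.1373148  0.038     ]
[227.         177.81818182] 11 [0.652686   0.13617845 0.075     ] [0.66118849 0.1392735  0.038     ]
[231.5        203.83333333] 12 [0.57678074 0.12341321 0.075     ] [0.58343012 0.12619662 0.038     ]
[205.72727273 216.81818182] 11 [0.54049336 0.19626971 0.075     ] [0.54625684 0.2008318  0.038     ]
[257.97402597 238.55844156] 77 [0.47646976 0.04916821 0.075     ] [0.4806702  0.05013904 0.038     ]
```

View pics/g4.png

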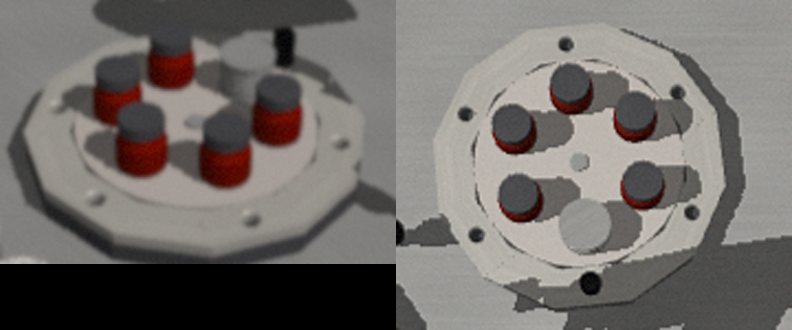

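The pin stands upright in the hole beside the tin, at (590,283) in the right half of the picture. All the jars are standing. I'll check the pin's height across the two views, then hand in.

Run:
```python
from h import *
from scipy.optimize import least_squares
T=cv2.imread("pics/tf.png"); S=cv2.imread("pics/sf.png")
def blob(im,u,v):
    n,l,st,c=cv2.connectedComponentsWithStats((im.max(2)<42).astype(np.uint8))
    k=min(range(1,n),key=lambda i:np.hypot(*(c[i]-[u,v]))+(50 if st[i,4]<40 else 0)); return c[k],st[k]
A,sa=blob(T,258,238.6);B,sb=blob(S,180+284/2.2,190+47/2.2); print(A,sa,B,sb)
s=least_squares(lambda P:np.r_[proj("top",P)-A,proj("scene",P)-B],[.48,.05,.07]);print(s.x,s.fun)
for z in(.064,.084): print(z,proj("scene",[.4775,.049,z]))
T0=cv2.imread("pics/top0.png")
for nm,(x0,y0,x1,y1) in dict(cup=(405,175,445,215),tray=(372,222,432,276),roll=(108,175,145,215),big1=(155,203,178,225)).items():
    print(nm,np.abs(T[y0:y1,x0:x1].astype(int)-T0[y0:y1,x0:x1]).mean())
H=[]
for u,v in[(566,44),(466,114),(476,235),(691,212),(677,92)]:
    q=dark(T,170+(u-396)/2.2,110+v/2.2,6); H.append(ray("top",*q,.038))
x,r=fit(H);print(x[:2],np.degrees(x[2])%60,np.abs(r).max())
bot.close_job()
```

```text
[257.97402597 238.55844156] [254 234   9  10  77] [308.77235772 210.64227642] [305 202   8  18 123]
[0.47736335 0.04949317 0.06643902] [-0.03520784  0.02806702 -0.04263904 -0.0055705 ]
0.064 [308.50784849 211.32104024]
0.084 [308.93959604 205.20527167]
cup 6.795416666666667
tray 7.010699588477366
roll 9.952702702702704
big1 7.488142292490118
[0.64227811 0.0658179 ] 5.241928636545689 0.0009651142536835078
the job is handed in; nothing more can be done
```

The carousel is turned so the tin faces the robot, and the index pin locks it there with its head on the rim. The job was handed in at about 14 s of the 67 s allowed.

**What I did:** I took the small pin out of the block, put it into the rim hole beside the tin and pushed the rim round about 46°. I then felt along the ring with 2 to 10 N of pressure. The socket was about 5° past straight front. I eased the pin down until it stopped hard, let go and backed the arm away.

**Last checks:**
- **Pin height:** across the two views the pin's head centre is at about 66 mm. It should be 64 mm fully home and 84 mm if the pin were still riding on the ring. The hard stop at TCP height 51.4 mm, against 50.8 mm predicted, agrees.
- **Table angle:** the holes in the last picture put the table 5.2° past straight front, which matches the pin's position.
- **Tin and jars:** all are standing in their places.
- **Other things on the bench:** the cup, tray, label roll and one of the larger pins were only compared by picture difference (mean 7 to 10 grey levels). I took that as noise and saw no sign of movement, but measured none of them.
- **Forces:** readings stayed at about 10 N or less on any axis, but they are only reported at the end of each call, so short peaks in between would not show.

No check failed.

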